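# Free the bonding fixture's click lever and hold it at three clicks

### The arm

A 6-joint arm with a two-finger parallel gripper is mounted at the origin on the work surface. World frame = base frame: x ahead of the robot, y to its left, z up, the work surface at z = 0. Lengths are in m, angles in degrees, forces in N, time in s.
With the tool pointing down it reaches from about 0.25 to 0.725 m from the base axis. Payload 9.7 kg.
Tool frame: the origin (TCP) lies on the centre line of the jaws, within the pads' length; the fingertips stand 17 mm ahead of it and the grasp point (between the pads) lies 2 mm behind it (bot.tip_extent is the distance from the TCP to the fingertips, in m); z points along the fingers, y is the line along which they close (so a half turn about z gives the same grasp; the last joint's range is limited). The gripper opens to 85 mm and grips with 20 to 120 N. Pads are 22 mm wide; open, the fingers measure 114 mm over their backs; the gripper's body (76 mm by 85 mm) begins 54 mm behind the grasp point. The pads swing forward as they close: fully open they stand 13 mm farther back than shut.
Start: joints at [66.921, 4.979, 10.078, 95.1, 0, 90], TCP at [0.216, 0.506, 0.248] pointing down, gripper open.
Joint ranges: [-179.16, 179.16], [-48.56, 103.87], [-65.8, 70.77], [-126.05, 130.52], [-82.76, 87.17], [-180, 180]. Speed limits (degrees/s): [127.2, 127.2, 147.25, 180, 180, 180].

### API

Orientations are given as [roll, pitch, yaw] about the fixed x, y, z axes, in that order (R = Rz(yaw) Ry(pitch) Rx(roll)).
In Python, from workcell import bot gives the robot as it stands.
- The arm moves only by the tool carry_out, never from a script. Its argument "moves" is text: rows parted by semicolons, each of 7 numbers parted by spaces: the shift along the tool's x, y, z in mm, then the turn, a rotation vector about the tool's x, y, z in degrees, then the finger opening in mm, from 0 to 85.4. A call has 1 to 20 rows; each row is the pose to reach, as a shift and turn from the pose commanded when the call began, along the tool's axes at that moment; what a row does not reach only later rows make up. A row lasts 1/10 s, in which the tool goes at most 50 mm and 8.59 degrees, less where a joint would pass 70% of its speed; a pose out of reach is approached as far as the arm can. A call with a gripper value outside its range is refused whole. The fingers move at their own pace and stop on an object; "force" is the grip in N (left out, the last holds). Time passes only in rows, so rows that repeat a pose let the fingers close. It gives the time, the measured TCP pose, the force, the opening and the grip force at its end, in the units of the state.
- bot.get_obs(): the state, without advancing time (a new reading comes with each control period).
- bot.camera(name): name is "scene" or "top" or "wrist"; returns a dict with "img" (480x640x3 uint8, red, green, blue), "mtx" (3x3 intrinsics, pixels), "position" and "orientation" of the camera in the world; the wrist camera has in their place "mount" (4x4, takes a point from camera to tool coordinates, whose origin is the TCP and whose axes are the flange's). Camera axes: x right, y up, looking along -z (the intrinsics and any distortion apply to the point x, -y, -z); pixel columns grow to the right and rows downward; lengths in m; the calibration is good to about 2 mm. A picture is of the moment at which its call begins: read the wrist's pose just before it. There is no depth.
- bot.job_done(): hands the job in; it is judged then, once.
The state is a dict: "time": time; "q": joint angles; "qd": joint speeds; "joint_efforts": joint torques, N m; "ee_pos": TCP position; "tcp_rot": TCP orientation; "wrist_force": force on the tool from outside, world axes, zero at the start; "torque": the same for the moment, N m; "opening": finger opening in m; "grasp_force": force on a finger pad.
Only numpy, scipy, OpenCV 4.12 (cv2) and the standard library are available. Lean on these libraries where they do the work, as an engineer would, in place of code of your own. Each camera call takes 0.05 s, during which the arm holds its last target. There are 200 camera calls.

### The job

Pick up the small mallet and drive the fixture's lock pin fully down with it (the pin must not be touched by the robot itself, only by the mallet), then set the mallet down on the bench and let go of it. Then take hold of the lever's black knob and turn the lever exactly three clicks from its rest stop, never letting it go over into the fourth, and finish while still gripping the knob and holding the lever at the third click, for it springs back if released. Leave the parts tray, tape roll, dish and screwdriver where they are.

Things in the scene. Friction and masses are not known exactly. Their poses are not given: they have to be found in the camera images.
- fixture: lens bonding fixture, fixed to the bench: aluminium base plate 170 x 200 x 12 mm (centre at fixture x +15 mm) with a lever, a lock pin in a dark collar, and a jaw that closes on a brass lens barrel. Origin on the bench top. In its frame: lever pivot (20, -30) mm, lock pin (8, 55) mm; the lever starts along -x. Knob top 95 mm, pin top 66 mm above the bench, the rest below 58 mm.
- lever (a joint): lever angle, rad: 0 at rest (start), growing counter-clockwise from above (knob goes from fixture -x towards -y). Clicks every 0.2: third 0.6, fourth 0.8; end 1.2; a crest half way between. A spring turns it back if released. Leaving a click takes about 10 N at the knob, easing past the crest to about 5 N, then stepping up again at the next click. The raised lock pin blocks it before the first crest.
- lever_pivot (a point): point on the lever's pivot axis, 45 mm above the bench
- knob: black upright knob on the lever's free end: cylinder 22 mm diameter, 50 mm tall, from 45 to 95 mm above the bench, axis 110 mm from the pivot axis; origin at the middle of its underside. Pinch it from above.
- knob_mid (a point): point on the knob's axis, 75 mm above the bench: a good height to pinch
- pin (a joint): depth of the lock pin, m: 0 to 0.003 at the start, 0.014 fully down; grows downward. It moves against about 8 N friction plus a light spring of at most 3 N and stays where it is left.
- pin_head: steel head of the upright lock pin, a disc 18 mm across on a 12 mm rod; about 14 mm of rod and head must go down
- pin_top (a point): centre of the top face of the lock pin's head: 66 mm above the bench when up, 52 mm when fully down (2 mm above the dark collar, which is 26 mm across and 50 mm high)
- mallet: mallet, about 0.28 kg, standing on a face of its head: upright cylinder 42 mm diameter, 70 mm tall, steel with white plastic ends; wooden handle 22 x 22 mm at mid-height (35 mm), along the mallet's -x to 128 mm from the head axis. Origin at the centre of the lower face, z along the head. Held by the handle, the lower face strikes down. Stands left or right; the tray has the other side.
- mallet_grip (a point): middle of the handle's section, 45 mm along the mallet's -x from the head's axis, 35 mm above the bench: a place to grip
- tray: clear parts tray 130 x 90 x 22 mm with small components; origin at the centre of its underside; leave alone
- tape: roll of tape, 60 mm diameter, 19 mm high, lying flat; leave alone
- dish: white dish, 70 mm diameter, 22 mm high; leave alone
- driver: screwdriver lying on the bench; leave alone
There are look-alikes about, which are no part of the job. Of the things that look like the mallet, take the one that is nearest to the robot's base at the start.

How it is judged (in metres and radians):
On the way, in this order (a step that is already met when the one before it is completed fails the run):
1. the mallet is lifted in the gripper (height (world z) of mallet above 0.03 m and contact force between the fingers and mallet above 1 N and value of joint pin below 0.008 m), for 0.1 s.
2. the lock pin is driven fully down while the mallet is held (value of joint pin above 0.0115 m and contact force between the fingers and mallet above 1 N), for 0.05 s.
3. the mallet is set down on the bench and let go, the lever still at rest (contact force between the fingers and mallet below 0.1 N and height (world z) of mallet below 0.03 m and linear speed of mallet below 0.03 m/s and value of joint lever below 0.1 rad), for 0.2 s.
4. the knob is gripped and the lever is at the third click (value of joint lever between 0.54 and 0.66 rad and contact force between the fingers and knob above 1 N), for 0.3 s.
At the end, for the whole second after the job is handed in: the lever is held still at the third click (0.6 rad, within 0.07) by fingers gripping the knob with more than 1 N, the lock pin is down by more than 11.5 of its 14 mm, and the mallet lies or stands at rest on the bench, let go (value of joint lever between 0.53 and 0.67 rad and velocity of joint lever between -0.15 and 0.15 rad/s and contact force between the fingers and knob above 1 N and value of joint pin above 0.0115 m and contact force between the arm and mallet below 0.1 N and height (world z) of mallet below 0.03 m and linear speed of mallet below 0.03 m/s); the arm keeps its last pose, push and grip.
It fails at once if the robot touches the lock pin itself (contact force between any of the fingers, the arm and pin_head above 0.5 N).
It fails at once if the lever goes over into the fourth click (value of joint lever above 0.71 rad).
It fails at once if a bystander is disturbed (moved more than 20 mm) (distance of any of tray, tape, dish, driver from where it was at the start of the episode above 0.02 m).
It also fails if it takes over 72 s, if anything falls off the work surface, if the arm or the gripper's body presses on something with over 40 N, if the wrist force passes 120 N, or if a joint passes its speed limit or range.

## Working session

There is one attempt and no reset: what is moved stays moved. The work goes in short steps, Python scripts to look and compute and a tool call to move; the robot and the scene stay as the last step left them, time stands still between calls to the robot, and variables do not carry over. Pictures are saved under pics/ and viewed, at most 10 in all, crops included, and the job is handed in when it is done.

Besides the shell and the picture viewer there is one more tool, called after ">>>" as name(argument=value, ...) on one line, values as JSON. carry_out: Moves the arm, as the interface text tells. Its arguments: {"type":"object","properties":{"moves":{"type":"string"},"force":{"type":"number"}},"required":["moves"]}

```bash
mkdir -p pics; cat > h.py <<'E'
import numpy as np, cv2
from workcell import bot
from scipy.spatial.transform import Rotation as R
def snap(n,f):
    o=bot.get_obs(); c=bot.camera(n); cv2.imwrite('pics/'+f,c['img'][:,:,::-1]); np.savez('pics/'+f+'.npz',**{k:np.array(v) for k,v in c.items()},ee=o['ee_pos'],rot=o['tcp_rot']); return c
E
python3 - <<'E'
from h import *
o=bot.get_obs(); print(o)
for n in('top','scene'):
    c=snap(n,n+'0.png'); print({k:v for k,v in c.items() if k!='img'})
E
```

```text
{'time': 0.0, 'q': array([6.69216699e+01, 5.01169532e+00, 1.00353852e+01, 9.50993865e+01,
       5.00860386e-04, 8.99999410e+01]), 'qd': array([-0.05111231,  0.05439301, -0.00031272,  0.08002446, -0.02156279,
        0.00775597]), 'joint_efforts': array([ 1.16978757e-03, -5.20389068e+01,  4.64803112e+01,  1.61346188e-02,
        1.41368123e-04, -2.94294082e-07]), 'ee_pos': array([0.21551379, 0.50580099, 0.24758568]), 'tcp_rot': array([-1.79924303e+02, -5.00937915e-04,  1.56921728e+02]), 'wrist_force': array([-0.1594256 , -0.02091211, -1.00599237]), 'torque': array([-0.03496476,  0.02858415,  0.01618369]), 'grasp_force': 0.0, 'opening': 0.08563380966954418}
{'mtx': array([[497.01549077,   0.        , 322.5301271 ],
       [  0.        , 497.01549077, 242.26411987],
       [  0.        ,   0.        ,   1.        ]]), 'position': array([ 0.43919145, -0.12147385,  1.24034642]), 'orientation': array([  8.75191892,   0.33742101, -91.65690984])}
{'mtx': array([[488.56780741,   0.        , 328.32289059],
       [  0.        , 488.56780741, 232.54884946],
       [  0.        ,   0.        ,   1.        ]]), 'position': array([1.51694775, 0.37214   , 0.79333441]), 'orientation': array([ 55.03394673,  -1.37177351, 120.98463166])}
```

View pics/top0.png

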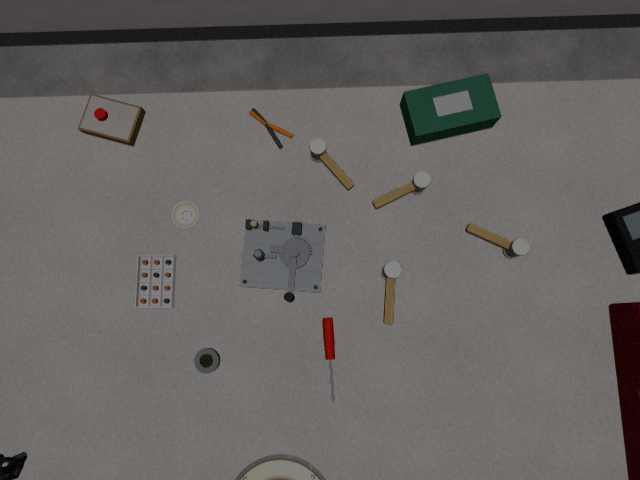

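View pics/scene0.png

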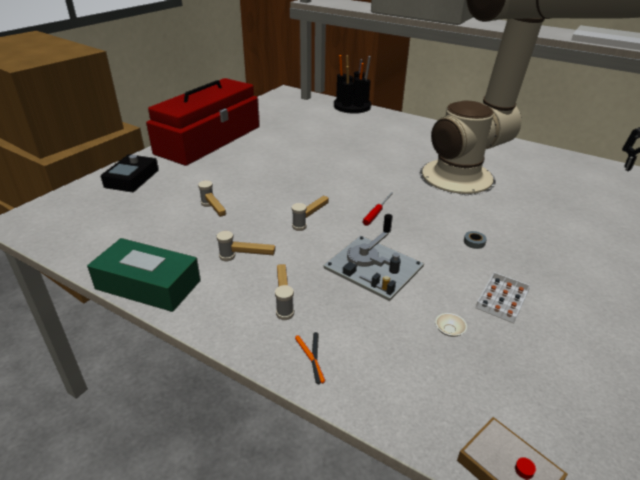

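The top view has the robot base at bottom centre. The fixture plate is at about (284,256), with the knob at (289,296), the pivot at (294,250) and the pin at (259,255). The nearest mallet head is at (392,270), with its handle end at (389,323). The tray is on the left at (156,281), the screwdriver at (330,358) and the tape at (207,360). Next I'll take crops for accurate measurement.

```bash
cat >> h.py <<'E'
def ray(d,px,z):
    K=d['mtx'];u=np.array([(px[0]-K[0,2])/K[0,0],-(px[1]-K[1,2])/K[1,1],-1.])
    Rm=R.from_euler('xyz',d['orientation'],degrees=True).as_matrix();v=Rm@u;p=d['position']
    return p+v*(z-p[2])/v[2]
def proj(d,P):
    Rm=R.from_euler('xyz',d['orientation'],degrees=True).as_matrix();c=Rm.T@(np.asarray(P)-d['position'])
    K=d['mtx'];return np.array([K[0,2]+K[0,0]*c[0]/-c[2],K[1,2]-K[1,1]*c[1]/-c[2]])
E
python3 - <<'E'
from h import *
d=np.load('pics/top0.png.npz');im=d['img'];hsv=cv2.cvtColor(im,cv2.COLOR_RGB2HSV)
wood=((hsv[...,0]>8)&(hsv[...,0]<25)&(hsv[...,1]>90)&(hsv[...,2]>80)).astype(np.uint8)
def comp(m,box,mn=15):
    x0,y0,x1,y1=box;s=np.zeros_like(m);s[y0:y1,x0:x1]=m[y0:y1,x0:x1]
    cs,_=cv2.findContours(s,cv2.RETR_EXTERNAL,cv2.CHAIN_APPROX_NONE)
    return [(np.round(cv2.minEnclosingCircle(c)[0],1),cv2.contourArea(c),cv2.minAreaRect(c)) for c in cs if cv2.contourArea(c)>mn]
for c in comp(wood,(360,150,560,340)):print('wood',c,ray(d,c[2][0],.046))
g=im.astype(int).max(2)
wh=((g>170)).astype(np.uint8)
for c in comp(wh,(370,160,560,300)):
    r=ray(d,c[2][0],.07);print('white',c,r,np.hypot(*r[:2]))
dk=(g<45).astype(np.uint8)
for c in comp(dk,(235,215,330,310),5):print('dark',c[0],c[1],ray(d,c[0],.095))
crop=im[205:335,230:410];cv2.imwrite('pics/crop.png',cv2.resize(crop,None,fx=4.4,fy=4.4,interpolation=cv2.INTER_CUBIC)[:,:,::-1])
E
```

```text
wood (array([388. , 300.6]), 346.0, ((389.2569274902344, 300.6187744140625), (8.777324676513672, 45.14803695678711), 3.012787342071533)) [ 0.47760505 -0.27485095  0.046     ]
wood (array([488.4, 236.2]), 325.5, ((488.6039123535156, 235.54676818847656), (45.59607696533203, 8.161696434020996), 24.22774314880371)) [ 0.62766645 -0.52389114  0.046     ]
wood (array([393.5, 194.5]), 309.5, ((393.60003662109375, 194.6999969482422), (8.049844741821289, 43.37971496582031), 63.43495178222656)) [ 0.73657067 -0.2983466   0.046     ]
dark [288.5 297. ] 57.5 [ 0.49099566 -0.03813602  0.095     ]
dark [259.9 255.6] 24.0 [0.58863925 0.0265533  0.095     ]
dark [296.5 228.5] 86.5 [ 0.65006564 -0.05982742  0.095     ]
dark [266.  225.5] 32.0 [0.65935987 0.0115492  0.095     ]
dark [248.5 224.5] 22.0 [0.66298065 0.05259776 0.095     ]
```

View pics/crop.png

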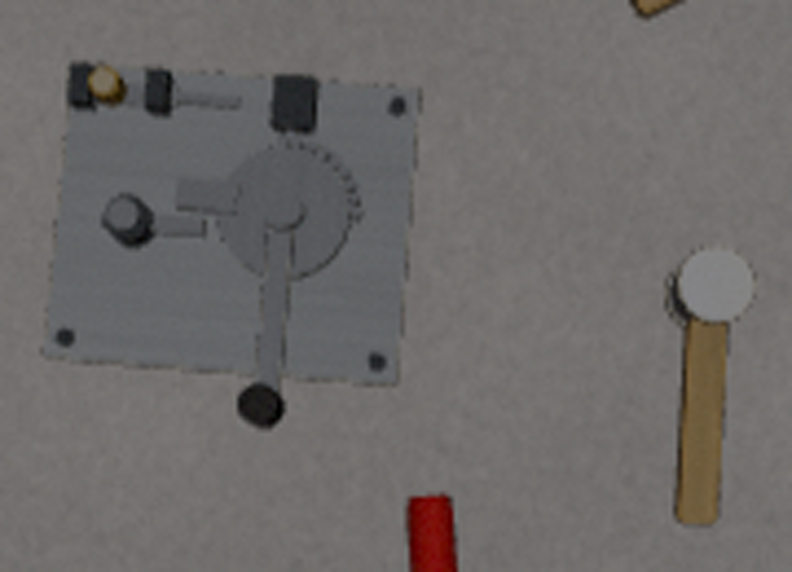

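The crop shows the pin head top at crop (127,215), the knob at (260,405), the mallet head top at (716,286) and its handle end at (697,520). The plate corners are at (68,63), (421,88), (399,385) and (42,357).

```bash
python3 - <<'E'
from h import *
d=np.load('pics/top0.png.npz')
P=lambda x,y:(230+(x+.5)/4.4-.5,205+(y+.5)/4.4-.5)
c=np.array([ray(d,P(*p),.012)[:2] for p in[(68,63),(421,88),(399,385),(42,357)]])
m=np.array([[100,100],[100,-100],[-70,-100],[-70,100]])/1000
A=c-c.mean(0);B=m-m.mean(0)
th=np.arctan2((B[:,0]*A[:,1]-B[:,1]*A[:,0]).sum(),(B*A).sum());Rm=np.array([[np.cos(th),-np.sin(th)],[np.sin(th),np.cos(th)]])
t=c.mean(0)-Rm@m.mean(0);print('fix',t,np.degrees(th),'res',np.round((m@Rm.T+t-c)*1000,1))
f=lambda x,y:Rm@[x/1e3,y/1e3]+t
pin,piv,kn=f(8,55),f(20,-30),f(-90,-30);print('pin',pin,ray(d,P(127,215),.066),'piv',piv,'knob',kn,ray(d,P(258,402),.095))
h=ray(d,P(716,286),.07);e=ray(d,P(697,520),.046);print('mallet',h,e,np.hypot(*(h-e)[:2]),'ang',np.degrees(np.arctan2(*(h-e)[1::-1])))
s=np.load('pics/scene0.png.npz')
for n,q in dict(pin=(*pin,.066),knob=(*kn,.095),mal=h).items():print(n,proj(s,q),proj(d,q))
im=s['img'];cr=im[185:305,280:440];cv2.imwrite('pics/crop2.png',cv2.resize(cr,None,fx=5,fy=5,interpolation=cv2.INTER_CUBIC)[:,:,::-1])
E
```

```text
fix [ 0.5843844  -0.01736602] -5.8165625957945535 res [[ 0.3 -1.8]
 [ 0.6  1. ]
 [ 0.2  0.9]
 [-1.1 -0. ]]
pin [0.59791713 0.03654006] [0.59762432 0.03364488 0.066     ] piv [ 0.60124112 -0.04923844] knob [ 0.49180746 -0.03809062] [ 0.49334675 -0.0376056   0.095     ]
mallet [ 0.54928452 -0.28262736  0.07      ] [ 0.42550052 -0.2693524   0.046     ] 0.1244937894075096 ang -6.121175762369931
pin [396.33230708 252.37731493] [257.26262875 253.39127746]
knob [388.38145153 214.02570334] [288.47367587 296.64503494]
mal [299.61677076 204.9936815 ] [392.34090909 269.61363636]
```

View pics/crop2.png

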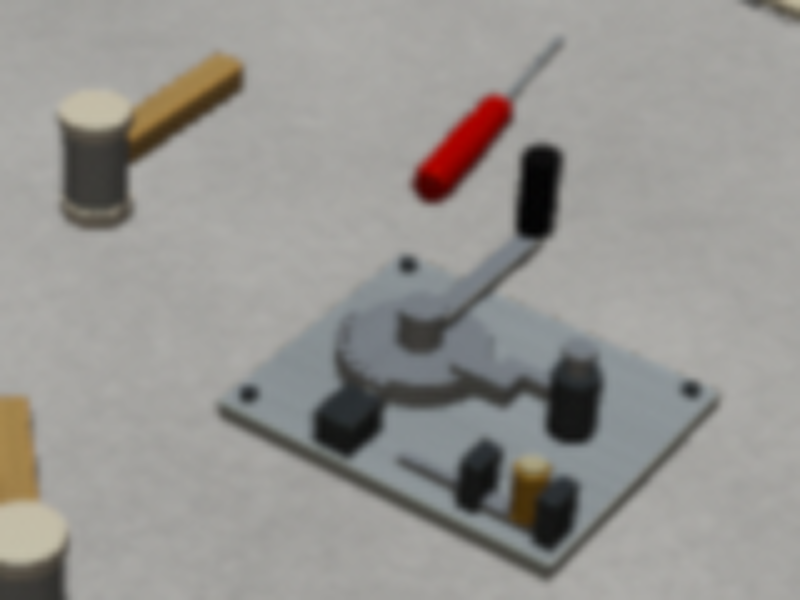

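```bash
cat >> h.py <<'E'
def rel(x,y,z,yaw):
    o=bot.get_obs();T=R.from_euler('xyz',o['tcp_rot'],degrees=True)
    s=T.inv().apply(np.array([x,y,z])-o['ee_pos'])*1000
    r=(T.inv()*R.from_euler('xyz',[180,0,yaw],degrees=True)).as_rotvec(degrees=True)
    print('shift',np.round(s,1),'rot',np.round(r,2))
E
python3 -c "
from h import *
rel(.5075,-.278,.16,-6.1)"
```

```text
shift [-575.9 -606.5   88.4] rot [-1.0000e-02  1.0000e-01  1.6302e+02]
```

>>> carry_out(moves="-576 -606 88 0 0.1 163 85;-576 -606 88 0 0.1 163 85;-576 -606 88 0 0.1 163 85;-576 -606 88 0 0.1 163 85;-576 -606 88 0 0.1 163 85;-576 -606 88 0 0.1 163 85;-576 -606 88 0 0.1 163 85;-576 -606 88 0 0.1 163 85;-576 -606 88 0 0.1 163 85;-576 -606 88 0 0.1 163 85;-576 -606 88 0 0.1 163 85;-576 -606 88 0 0.1 163 85;-576 -606 88 0 0.1 163 85;-576 -606 88 0 0.1 163 85;-576 -606 88 0 0.1 163 85;-576 -606 88 0 0.1 163 85;-576 -606 88 0 0.1 163 85;-576 -606 88 0 0.1 163 85;-576 -606 88 0 0.1 163 85;-576 -606 88 0 0.1 163 85")

```text
time: 2.1
ee_pos: [0.5077, -0.2776, 0.1595]
tcp_rot: [-179.9, 0.1, -6.2]
wrist_force: [-0.0, -0.2, -0.3]
opening: 0.085
grasp_force: 0.0
```

```bash
python3 - <<'E'
from h import *
c=snap('wrist','w1.png');d=np.load('pics/w1.png.npz');print(d['mount'],d['mtx'])
# predicted pixel of grip point, head top, handle end
T=R.from_euler('xyz',d['rot'],degrees=True)
def pj(P):
    t=np.r_[T.inv().apply(np.array(P)-d['ee']),1];p=np.linalg.inv(d['mount'])@t;K=d['mtx']
    return K[0,2]+K[0,0]*p[0]/-p[2],K[1,2]-K[1,1]*p[1]/-p[2]
for P in[(.5493,-.2826,.07),(.5075,-.2781,.046),(.422,-.269,.046)]:print(pj(P))
rel(.5075,-.278,.033,-6.1)
E
```

```text
[[ 4.11321945e-05  9.55396446e-01  2.95326309e-01  7.52489891e-02]
 [ 9.99999993e-01 -7.19791962e-05  9.35794515e-05 -3.94257429e-04]
 [ 1.10662826e-04  2.95326303e-01 -9.55396442e-01 -1.24389321e-01]
 [ 0.00000000e+00  0.00000000e+00  0.00000000e+00  1.00000000e+00]] [[419.66758668   0.         313.74173476]
 [  0.         419.66758668 226.47993878]
 [  0.           0.           1.        ]]
(np.float64(315.7577931129211), np.float64(164.95542785607591))
(np.float64(315.6599047317669), np.float64(229.24956093255136))
(np.float64(315.84997979206327), np.float64(354.31290750715806))
shift [-1.000e-01  9.000e-01  1.268e+02] rot [-0.09  0.04  0.19]
```

View pics/w1.png

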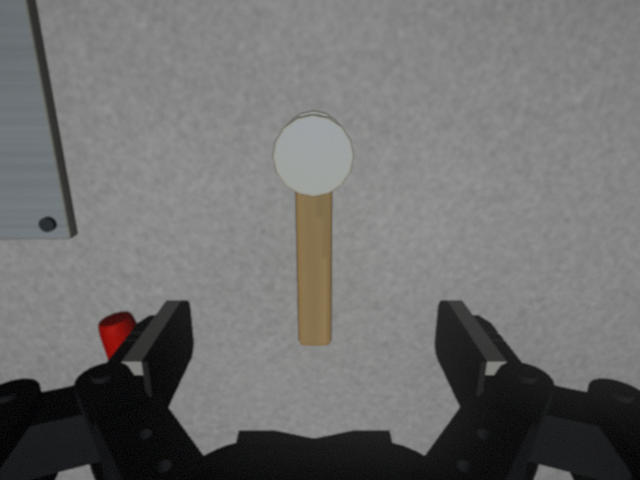

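The wrist view shows the mallet head at (313,155), the handle centred at column 315 down to row 345, and the driver well clear. That puts the mallet about 3 mm farther ahead than predicted, so I'll shift 3 mm forward and descend.

>>> carry_out(moves="3 0.5 50 0 0 0.2 85;3 0.5 90 0 0 0.2 85;3 0.5 110 0 0 0.2 85;3 0.5 120 0 0 0.2 85;3 0.5 126.5 0 0 0.2 85;3 0.5 126.5 0 0 0.2 85;3 0.5 126.5 0 0 0.2 10;3 0.5 126.5 0 0 0.2 10;3 0.5 126.5 0 0 0.2 10;3 0.5 126.5 0 0 0.2 10;3 0.5 126.5 0 0 0.2 10;3 0.5 126.5 0 0 0.2 10;3 0.5 126.5 0 0 0.2 10;3 0.5 126.5 0 0 0.2 10", force=110)

```text
time: 3.55
ee_pos: [0.5112, -0.278, 0.0345]
tcp_rot: [-179.9, -0.1, -6.3]
wrist_force: [-1.7, 0.6, 5.5]
opening: 0.0202
grasp_force: 107.4
```

>>> carry_out(moves="0 0 -10 0 0 0 10;0 0 -30 0 0 0 10;0 0 -60 0 0 0 10;0 0 -90 0 0 0 10;0 0 -110 0 0 0 10;0 0 -110 0 0 0 10;0 0 -110 0 0 0 10")

```text
time: 4.25
ee_pos: [0.5107, -0.2781, 0.1431]
tcp_rot: [-179.9, 0.0, -6.3]
wrist_force: [0.4, -0.0, -3.6]
opening: 0.0206
grasp_force: 107.6
```

```bash
python3 - <<'E'
from h import *
c=snap('wrist','w2.png');d=np.load('pics/w2.png.npz');im=d['img']
g=(im.min(2)>150).astype(np.uint8);cs,_=cv2.findContours(g,cv2.RETR_EXTERNAL,cv2.CHAIN_APPROX_NONE)
for k in cs:
    if cv2.contourArea(k)>800:print(cv2.minEnclosingCircle(k),cv2.contourArea(k), cv2.fitEllipse(k))
# ray of head top in tool frame at z tool = -37 rel TCP(handle centre +2 behind)
o=bot.get_obs();print(o['ee_pos'],o['tcp_rot'],o['wrist_force'],o['torque'],o['grasp_force'])
E
```

```text
((430.6351623535156, 237.80621337890625), 46.151641845703125) 1762.5 ((425.3219299316406, 231.70266723632812), (52.986942291259766, 74.65653991699219), 32.415889739990234)
((316.5017395019531, 246.01963806152344), 92.58968353271484) 22396.5 ((314.0061950683594, 240.79002380371094), (163.57960510253906, 177.00254821777344), 103.4863510131836)
[ 0.51037577 -0.27785761  0.14227201] [-1.79891081e+02  9.76594822e-02 -6.27879384e+00] [-0.18911388  0.21696637 -2.91528574] [ 0.00110232  0.13372409 -0.03091704] 107.64427542686462
```

View pics/w2.png

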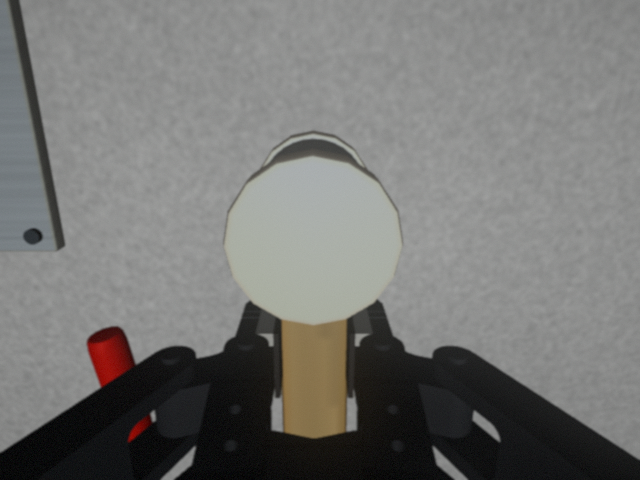

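```bash
python3 -c "
from h import *
rel(.5543,.0397,.142,-6.3)"
```

```text
shift [   8.9 -320.5    0.9] rot [-0.11  0.1   0.02]
```

>>> carry_out(moves="1 -25 0 0 0 0 10;2 -70 0 0 0 0 10;3 -115 0 0 0 0 10;5 -160 0 0 0 0 10;6 -205 0 0 0 0 10;7 -245 0 0 0 0 10;8 -280 0 0 0 0 10;9 -305 0 0 0 0 10;9 -318 0 0 0 0 10;9 -320.5 0 0 0 0 10;9 -320.5 0 0 0 0 10;9 -320.5 0 0 0 0 10")

```text
time: 5.5
ee_pos: [0.5531, -0.0101, 0.1442]
tcp_rot: [-177.9, 0.1, -2.0]
wrist_force: [-0.3, 0.2, -1.7]
opening: 0.0207
grasp_force: 108.1
```

```bash
python3 - <<'E'
from h import *
o=bot.get_obs();print(o['ee_pos'],o['tcp_rot'],o['wrist_force'])
s=snap('scene','s2.png');a=s['img'][150:310,300:500]
cv2.imwrite('pics/s2c.png',cv2.resize(a,None,fx=3.6,fy=3.6,interpolation=cv2.INTER_CUBIC)[:,:,::-1])
E
```

```text
[ 0.55313203 -0.01013161  0.14415043] [-1.77859400e+02  7.00304523e-02 -2.03009620e+00] [-0.25292106  0.22158367 -1.74074469]
```

View pics/s2c.png

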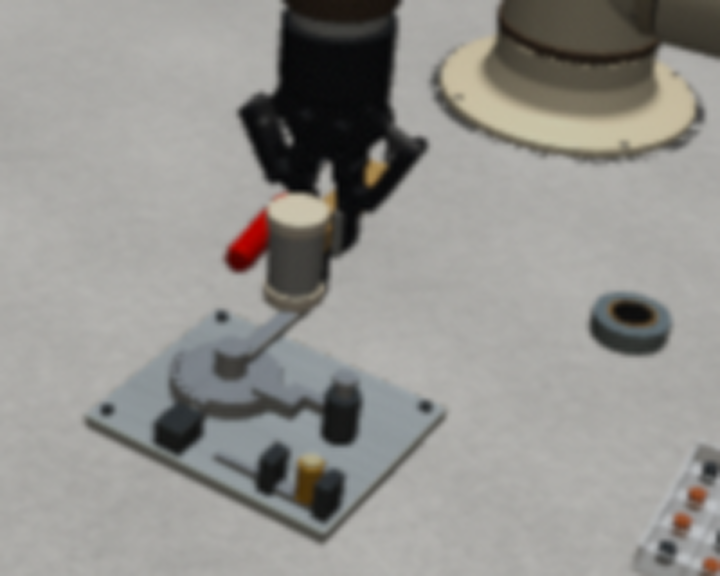

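The crop shows the mallet held level over the hub side, about 50 mm short of the pin at crop (345,385), with the knob hidden behind it. The arm stopped short, so I'll check the joints.

```bash
python3 -c "
from h import *
o=bot.get_obs();print(o['q'],o['qd'],o['joint_efforts'],o['torque'])
rel(.5543,.0397,.142,-6.3)"
```

```text
[ -2.07790593   4.64856482  -1.80555746  83.61696591   2.14157225
 179.94380075] [ 0.16115043 -0.0585617   0.03158331  0.1345156  -0.09797828 -0.03150382] [ 1.84958027e-02 -5.38200545e+01  4.86637831e+01 -8.94791144e-02
  1.42980698e-01 -2.98224666e-03] [-0.03400764  0.07623489  0.01147708]
shift [ -0.6 -49.6   4. ] rot [-2.14  0.15  4.28]
```

```bash
python3 -c "
from h import *
rel(.5544,.029,.142,8)"
```

```text
shift [ -0.1 -39.    3.6] rot [ -2.14  -0.12 -10.02]
```

>>> carry_out(moves="0 -5 0 -1 0 -4 10;0 -15 1 -2.1 0 -8 10;0 -25 2 -2.1 0 -10 10;0 -35 3 -2.1 0 -10 10;0 -39 3.5 -2.1 0 -10 10;0 -39 3.5 -2.1 0 -10 10;0 -39 3.5 -2.1 0 -10 10")

```text
time: 6.25
ee_pos: [0.5545, 0.0295, 0.1421]
tcp_rot: [-180.0, -0.1, 8.0]
wrist_force: [0.5, -0.1, -2.6]
opening: 0.0204
grasp_force: 108.1
```

```bash
python3 - <<'E'
from h import *
rel(.5544,.029,.142,8)
o=bot.get_obs();print(o['q'],o['ee_pos'],o['tcp_rot'],o['wrist_force'])
snap('wrist','w3.png')
E
```

```text
shift [-0.1  0.5  0.1] rot [-0.04 -0.12  0.  ]
[ 3.02423849e+00  4.77131655e+00 -1.88004040e+00  8.32350966e+01
  4.51565808e-02  1.75019488e+02] [0.55446563 0.02950504 0.1421108 ] [-1.79964872e+02 -1.17038135e-01  8.00475965e+00] [ 0.48263562 -0.06622861 -2.63344852]
```

View pics/w3.png

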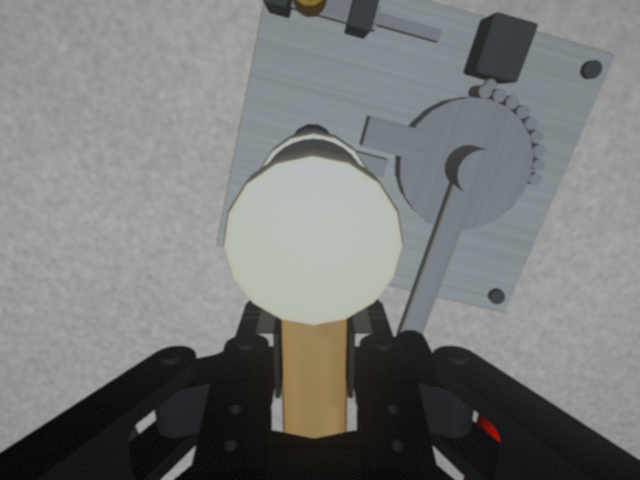

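The pin collar shows at (312,130), laterally centred in front of the mallet head. I'll lower gradually, 2 mm forward.

>>> carry_out(moves="2 0 12 0 0 0 10;2 0 28 0 0 0 10;2 0 36 0 0 0 10;2 0 40 0 0 0 10;2 0 43 0 0 0 10;2 0 46 0 0 0 10;2 0 48 0 0 0 10;2 0 50 0 0 0 10;2 0 50 0 0 0 10")

```text
time: 7.2
ee_pos: [0.5569, 0.0299, 0.0935]
tcp_rot: [-180.0, -0.2, 8.0]
wrist_force: [-2.1, -1.0, 2.6]
opening: 0.02
grasp_force: 109.2
```

>>> carry_out(moves="0 0 2 0 0 0 10;0 0 4 0 0 0 10;0 0 5 0 0 0 10;0 0 6 0 0 0 10;0 0 7 0 0 0 10;0 0 7 0 0 0 10")

```text
time: 7.8
ee_pos: [0.557, 0.0299, 0.0867]
tcp_rot: [-180.0, -0.2, 8.0]
wrist_force: [-4.3, -2.0, 5.1]
opening: 0.0204
grasp_force: 109.3
```

>>> carry_out(moves="0 0 1 0 0 0 10;0 0 2 0 0 0 10;0 0 3 0 0 0 10;0 0 3 0 0 0 10")

```text
time: 8.2
ee_pos: [0.5569, 0.0299, 0.0855]
tcp_rot: [-180.0, -0.3, 8.0]
wrist_force: [-12.2, -2.0, 20.6]
opening: 0.02
grasp_force: 111.8
```

>>> carry_out(moves="0 0 1.5 0 0 0 10;0 0 1.5 0 0 0 10;0 0 -10 0 0 0 10;0 0 -35 0 0 0 10;0 0 -60 0 0 0 10;0 0 -60 0 0 0 10;-40 40 -60 0 0 0 10;-70 80 -60 0 0 0 10;-80 110 -60 0 0 0 10;-80 110 -60 0 0 0 10;-80 110 -60 0 0 0 10")

```text
time: 9.3
ee_pos: [0.4924, -0.0908, 0.1411]
tcp_rot: [-179.9, -0.1, 7.9]
wrist_force: [0.4, 0.5, -3.4]
opening: 0.0205
grasp_force: 108.7
```

```bash
python3 - <<'E'
from h import *
o=bot.get_obs();print(o['ee_pos'],o['tcp_rot'],o['q'],o['wrist_force'])
s=snap('scene','s3.png');a0=cv2.imread('pics/scene0.png')[225:300,320:430];a=s['img'][225:300,320:430,::-1]
cv2.imwrite('pics/s3c.png',cv2.resize(np.hstack([a0,a]),None,fx=3.6,fy=3.6,interpolation=cv2.INTER_CUBIC))
E
```

```text
[ 0.49236615 -0.09082156  0.14114533] [-1.79941173e+02 -1.06100191e-01  7.92055638e+00] [-1.04990871e+01 -2.63478569e+00 -9.50421271e+00  8.30484964e+01
  8.93382095e-02  1.61580366e+02] [ 0.44555653  0.45977666 -3.39568231]
```

View pics/s3c.png

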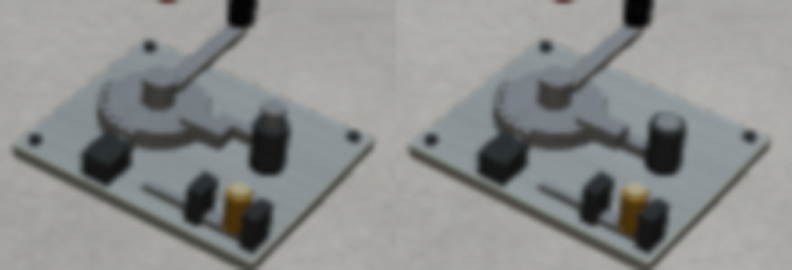

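The pin on the right half is now flush with its collar, so it is fully down, and the lever is unmoved. I'll set the mallet down near its original place.

>>> carry_out(moves="-2 40 0 0 0 0 10;-4 85 0 0 0 0 10;-6 130 0 0 0 0 10;-8 165 0 0 0 0 10;-8 182 10 0 0 0 10;-8 188 40 0 0 0 10;-8 188 75 0 0 0 10;-8 188 95 0 0 0 10;-8 188 102 0 0 0 10;-8 188 105 0 0 0 10;-8 188 105 0 0 0 10")

```text
time: 10.45
ee_pos: [0.5118, -0.2769, 0.0373]
tcp_rot: [-180.0, -0.2, 8.1]
wrist_force: [0.7, 0.7, -2.8]
opening: 0.0205
grasp_force: 109.0
```

>>> carry_out(moves="0 0 1 0 0 0 10;0 0 2 0 0 0 10;0 0 3 0 0 0 10;0 0 3 0 0 0 10")

```text
time: 10.85
ee_pos: [0.5116, -0.2776, 0.0345]
tcp_rot: [180.0, -0.2, 8.0]
wrist_force: [-0.9, 0.3, 0.7]
opening: 0.0203
grasp_force: 109.8
```

>>> carry_out(moves="0 0 0 0 0 0 60;0 0 0 0 0 0 60;0 0 0 0 0 0 60;0 0 0 0 0 0 60;0 0 0 0 0 0 60;0 0 -15 0 0 0 60;0 0 -40 0 0 0 60;0 0 -80 0 0 0 60;0 0 -120 0 0 0 60;0 0 -140 0 0 0 60;0 0 -140 0 0 0 60;0 0 -140 0 0 0 60")

```text
time: 12.05
ee_pos: [0.5111, -0.2776, 0.1745]
tcp_rot: [180.0, -0.2, 8.0]
wrist_force: [-0.1, 0.3, -0.4]
opening: 0.06
grasp_force: 0.0
```

```bash
python3 - <<'E'
from h import *
o=bot.get_obs();print(o['opening'],o['ee_pos'],o['q'])
rel(.4925,-.038,.165,4)
d=snap('top','t4.png');im=d['img']
g=(im.min(2)>150).astype(np.uint8);g[:,:360]=0;g[:,450:]=0;g[:230]=0;g[330:]=0
cs,_=cv2.findContours(g,cv2.RETR_EXTERNAL,cv2.CHAIN_APPROX_NONE)
print([(cv2.minAreaRect(k)[0],cv2.contourArea(k)) for k in cs if cv2.contourArea(k)>15])
E
```

```text
0.06002804527484575 [ 0.51109965 -0.27756418  0.17450834] [-2.85534719e+01  8.29542164e+00  5.53820690e+00  8.70957144e+01
  1.04824285e-01  1.43407912e+02]
shift [  15.1 -239.8    9.5] rot [-0.   -0.18  4.04]
[]
```

>>> carry_out(moves="2 -30 2 0 0 1 60;5 -75 5 0 0 2 60;8 -120 9 0 0 3 60;11 -165 9 0 0 4 60;13 -205 9 0 0 4 60;15 -230 9 0 0 4 60;15 -239.8 9 0 0 4 60;15 -239.8 9 0 0 4 60;15 -239.8 9 0 0 4 60")

```text
time: 13.0
ee_pos: [0.4922, -0.0386, 0.1644]
tcp_rot: [-180.0, -0.1, 4.0]
wrist_force: [0.4, 0.4, 0.1]
opening: 0.0598
grasp_force: 0.0
```

```bash
python3 - <<'E'
from h import *
rel(.4925,-.038,.165,4)
c=snap('wrist','w5.png');d=np.load('pics/w5.png.npz');im=d['img']
T=R.from_euler('xyz',d['rot'],degrees=True);Mi=np.linalg.inv(d['mount']);K=d['mtx']
def pj(P):
    p=Mi@np.r_[T.inv().apply(np.array(P)-d['ee']),1];return np.round([K[0,2]+K[0,0]*p[0]/-p[2],K[1,2]-K[1,1]*p[1]/-p[2]])
print('knobtop',pj((.492,-.038,.095)),'pin',pj((.597,.035,.052)),'piv',pj((.6012,-.0492,.045)))
a=[im[:430]]
cv2.imwrite('pics/w5c.png',im[:,:,::-1])
E
```

```text
shift [ 0.4 -0.5 -0.6] rot [-0.04 -0.07  0.03]
knobtop [314. 257.] pin [187.  27.] piv [349.  33.]
```

View pics/w5c.png

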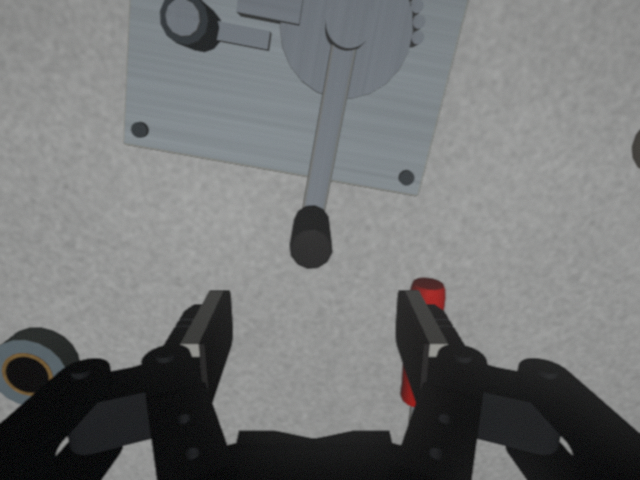

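The wrist view shows the knob top at (312,248), centred between the pads and about 2–4 mm ahead, with the pin down at (187,18). I'll descend and pinch.

>>> carry_out(moves="2.5 0 30 0 0 0 60;2.5 0 60 0 0 0 60;2.5 0 80 0 0 0 60;2.5 0 88 0 0 0 60;2.5 0 88 0 0 0 60;2.5 0 88 0 0 0 10;2.5 0 88 0 0 0 10;2.5 0 88 0 0 0 10;2.5 0 88 0 0 0 10;2.5 0 88 0 0 0 10;2.5 0 88 0 0 0 10;2.5 0 88 0 0 0 10", force=60)

```text
time: 14.25
ee_pos: [0.4955, -0.0369, 0.0783]
tcp_rot: [-179.9, -0.2, 4.1]
wrist_force: [-1.5, 5.0, 4.4]
opening: 0.0208
grasp_force: 58.5
```

```bash
python3 - <<'E'
from h import *
o=bot.get_obs();print(o['ee_pos'],o['tcp_rot'],o['wrist_force'],o['opening'],o['grasp_force'])
yaw=np.radians(o['tcp_rot'][2]);L0=np.radians(180-5.8)
for a in(.1,.2,.3,.4,.5,.55,.6,.62,.65):
    w=.11*np.array([np.cos(L0+a)-np.cos(L0),np.sin(L0+a)-np.sin(L0)])*1e3
    print(a,np.round([w@[np.cos(yaw),np.sin(yaw)],w@[np.sin(yaw),-np.cos(yaw)],-np.degrees(a)],1))
E
```

```text
[ 0.49554045 -0.0368968   0.07831655] [-179.87339707   -0.23755042    4.07447965] [-1.5389532   5.03141463  4.37391185] 0.02080376606583393 58.47595970495604
0.1 [-1.3 10.9 -5.7]
0.2 [ -1.6  21.9 -11.5]
0.3 [ -0.7  32.9 -17.2]
0.4 [  1.2  43.7 -22.9]
0.5 [  4.2  54.3 -28.6]
0.55 [  6.1  59.4 -31.5]
0.6 [  8.3  64.5 -34.4]
0.62 [  9.2  66.5 -35.5]
0.65 [ 10.7  69.4 -37.2]
```

>>> carry_out(moves="-0.5 3.6 0 0 0 -2 10;-0.9 7 0 0 0 -3.7 10;-1.3 10.9 0 0 0 -5.7 10;-1.5 14.5 0 0 0 -7.6 10;-1.6 18.3 0 0 0 -9.6 10;-1.6 21.9 0 0 0 -11.5 10;-1.3 27 0 0 0 -14 10;-0.7 32.9 0 0 0 -17.2 10;0.2 38 0 0 0 -20 10;1.2 43.7 0 0 0 -22.9 10;1.2 43.7 0 0 0 -22.9 10")

```text
time: 15.35
ee_pos: [0.4997, -0.0806, 0.0783]
tcp_rot: [-179.9, -0.3, 27.1]
wrist_force: [-2.0, 8.0, 6.5]
opening: 0.0203
grasp_force: 58.9
```

```bash
cat > ang.py <<'E'
from h import *
o=bot.get_obs();print(o['ee_pos'],o['tcp_rot'],o['wrist_force'],o['grasp_force'])
k0=np.array([.49554,-.0369]);L0=np.radians(174.2)
# TCP offset from knob axis turns with the tool: radial offset only
piv=k0-.11*np.array([np.cos(L0),np.sin(L0)])
for p in(piv,np.array([.6012,-.0492])):
    v=o['ee_pos'][:2]-p;print('r',np.hypot(*v),'a',(np.arctan2(v[1],v[0])%(2*np.pi))-L0)
E
python3 ang.py
```

```text
[ 0.49973614 -0.08061063  0.07829218] [-179.94183187   -0.26777462   27.05768349] [-2.04787584  8.00724362  6.46228132] 58.86536703561433
r 0.11017264305629546 a 0.4015730140262024
r 0.10621461073092184 a 0.40144657826667274
```

>>> carry_out(moves="-0.5 3.6 0 0 0 -2 10;-0.9 7 0 0 0 -3.7 10;-1.3 10.9 0 0 0 -5.7 10;-1.5 14.5 0 0 0 -7.6 10;-1.6 18.3 0 0 0 -9.6 10;-1.6 20.5 0 0 0 -10.8 10;-1.6 22 0 0 0 -11.5 10;-1.6 22 0 0 0 -11.5 10;-1.6 22 0 0 0 -11.5 10;-1.6 22 0 0 0 -11.5 10;-1.6 22 0 0 0 -11.5 10")

```text
time: 16.45
ee_pos: [0.5081, -0.1007, 0.0783]
tcp_rot: [180.0, -0.3, 38.5]
wrist_force: [-2.7, 6.1, 4.8]
opening: 0.0203
grasp_force: 58.9
```

```bash
python3 ang.py; python3 - <<'E'
from h import *
import time
s=snap('scene','s6.png');d=np.load('pics/s6.png.npz');a=s['img'][160:290,300:440,::-1]
cv2.imwrite('pics/s6c.png',cv2.resize(a,None,fx=4.5,fy=4.5,interpolation=cv2.INTER_CUBIC))
# mallet white top near place-down position
h=(.5535,-.2715,.07);print('pred',proj(d,h))
g=(s['img'].min(2)>140).astype(np.uint8);p=proj(d,h).astype(int);m=np.zeros_like(g);m[p[1]-20:p[1]+20,p[0]-20:p[0]+20]=1
cs,_=cv2.findContours(g*m,0,1);print([(cv2.minAreaRect(k)[:2],cv2.contourArea(k)) for k in cs if cv2.contourArea(k)>20])
E
```

```text
[ 0.50813362 -0.10066044  0.07828385] [179.98918927  -0.25152892  38.48132314] [-2.71422386  6.14609392  4.78633747] 58.859914757777005
r 0.11022718584336935 a 0.5991473877836859
r 0.10634626043096446 a 0.6063292732689605
pred [302.10016079 206.81317743]
[(((315.5, 214.5), (21.0, 11.0)), 161.5), (((301.5, 205.5), (39.0, 39.0)), 935.0)]
```

The lever is at 0.60 and the knob is gripped. I'll check the mallet numerically, then hand in.

```bash
python3 - <<'E'
from h import *
a=cv2.imread('pics/scene0.png');b=cv2.imread('pics/s6.png')
t=a[200:232,288:311];r=cv2.matchTemplate(b[170:260,260:345],t,cv2.TM_CCOEFF_NORMED);_,v,_,l=cv2.minMaxLoc(r);print(v,l[0]+260-288,l[1]+170-200)
if v>.8: print(bot.job_done())
E
```

```text
0.9266983270645142 3 1
the job is handed in; nothing more can be done
None
```

I handed the job in with the lock pin down flush with its collar, the mallet let go and standing on the bench, and the knob still gripped with the lever at about 0.60 rad (third click); no verdict came back.

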